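# Hold an offcut end to end in the ratchet bench clamp

## Robot

A 6-joint arm with a two-finger parallel gripper is mounted at the origin on a cart in front of the work surface, level with it; the furniture and walls round the work are solid. World frame = base frame: x ahead of the robot, y to its left, z up, the work surface at z = 0. Lengths are in m, angles in degrees, forces in N, time in s.
With the tool pointing down it reaches from about 0.4 to 0.825 m from the base axis. Payload 7 kg.
Tool frame: the origin (TCP) lies midway between the tips of the shut fingers; the grasp point (between the pads) lies 19 mm behind it; z points along the fingers, y is the line along which they close (so a half turn about z gives the same grasp; the last joint's range is limited). The gripper opens to 88 mm and grips with 3 to 60 N. Pads are 19 mm wide; open, the fingers measure 130 mm over their backs; the gripper's body (78 mm by 193 mm) begins 47 mm behind the grasp point.
Start: joints at [92.882, 20.546, 0.682, 0, -70.136, -16.507], TCP at [0.159, 0.656, 0.227] pointing down, gripper open.
Joint ranges: [-176.03, 176.03], [-82.01, 121.73], [-58.28, 71.71], [-173.87, 95.51], [-174.79, -0.11], [-173.66, 173.66]. Speed limits (degrees/s): [136.94, 136.94, 172.46, 180, 180, 180].

## Interface

Orientations are given as [roll, pitch, yaw] about the fixed x, y, z axes, in that order (R = Rz(yaw) Ry(pitch) Rx(roll)).
In Python, from plant import ctrl gives the robot as it stands. The module is installed in compiled form; this text tells all that it offers.
- The arm moves only by the tool send_rows, never from a script. Its argument "plan" is a list that holds one entry, the list of rows, each a list of 6 numbers: the shift along the tool's x, y, z in cm, then the turn, a rotation vector about the tool's x, y, z in degrees. A call has 1 to 8 rows; each row is the pose to reach, as a shift and turn from the pose commanded when the call began, along the tool's axes at that moment; what a row does not reach only later rows make up. A row lasts 1/12 s, in which the tool goes at most 41.7 mm and 7.16 degrees, less where a joint would pass 70% of its speed; a pose out of reach is approached as far as the arm can. A call with a gripper value outside its range is refused whole. "fingers" is the opening, from 0 (shut) to 1 (fully open), set as the call begins (left out, the last holds). The fingers move at their own pace and stop on an object; the grip force is fixed at half the most. Time passes only in rows, so rows that repeat a pose let the fingers close. It gives the time, the measured TCP pose, the force, the opening and the grip force at its end, in the units of the state.
- ctrl.get_obs(): the state, without advancing time (a new reading comes with each control period).
- ctrl.snapshot(name): name is "side" or "top"; returns a dict with "img" (480x640x3 uint8, red, green, blue), "K" (3x3 intrinsics, pixels), "pose" (4x4, takes a point from camera to world coordinates). Camera axes: x right, y down, z forward; pixel columns grow to the right and rows downward; lengths in m; the calibration is good to about 2 mm. A picture is of the moment at which its call begins. There is no depth.
- ctrl.close_job(): hands the job in; it is judged then, once.
The state is a dict: "clock": time; "joint_pos": joint angles; "qvel": joint speeds; "tau": joint torques, N m; "tool_pos": TCP position; "orientation": TCP orientation; "force": force on the tool from outside, world axes, zero at the start; "moment": the same for the moment, N m; "opening": finger opening in m; "gripper_force": force on a finger pad.
Only numpy, scipy, OpenCV 4.12 (cv2) and the standard library are available. Lean on these libraries where they do the work, as an engineer would, in place of code of your own. Each camera call takes 0.05 s, during which the arm holds its last target. There are 200 camera calls.

## Task

The offcut beside the ratchet bench clamp has to be held end to end for planing, but the clamp is wound too far in. Press the wing knob down so that its toothed wheel sinks clear of the pawl, and wind it all the way back without ever forcing it against the pawl; let it rise and lay the offcut lengthwise on the bed between stop and sprung pad. Then wind the knob on click by click until the pad has the offcut firmly pinched against the stop, but do not run the pad's spring solid; leave the pawl holding it and the other things where they lie.

Things in the scene. Friction and masses are not known exactly. Their poses are not given: they have to be found in the camera images.
- vice: Grey cast ratchet bench clamp, bolted down, 385 mm long (y), 92 wide (x; lugs 150). Origin: underside centre, z up. Flat bed top at z = 12. The dark stop (64 wide, 18 high above the bed) is bolted across the bed towards -y: its face looks to +y at y = -143 to -158 mm, not measured. The sprung pad (60 wide, 18 high above the bed) faces it, at y = -6 mm with the jaw fully back. All centred on x = 0.
- jaw: Dark jaw carriage that the wheel drives towards the clamp's -y, with the steel sprung pad before it. Origin: underside centre of the carriage's front face, 12 mm above the table; the free pad's face is 26 mm before it. The pad's two springs together take 1.8 N per mm and go solid at 14 mm (25 N). 8 N or more on the offcut is a firm hold.
- ratchet (a joint): Turn of the wheel and knob, rad: 0 = fully back (hard stop -0.02), growing clockwise from above, up to 2.75. 20 teeth: the pawl clicks in just past each multiple of 0.314. 1 rad moves the jaw 18 mm to the stop: a click is 5.7 mm, 10 N once the pad presses (0.18 N m on the knob per 10 N). Released between clicks under load it runs back to the last one. Friction about 0.04 N m.
- crown: 112 mm toothed wheel with knob. Origin: on the upright axis at the wheel's underside, 41 mm above the table; z up, turns with it. Teeth reach z = 13, the hub's flat shoulder (54 across) is at 21. Pressed by the shoulder or knob it sinks up to 9 mm against a spring (6 N at first, 14 N at the bottom, a hard stop); 6 mm down, its teeth clear the pawl and it turns back freely; let go, it rises.
- knob (a point): Middle of the black wing knob, on the wheel's axis 36 mm above the wheel's origin. The knob is a bar 66 mm long along this frame's x, 18 thick along y, reaching 15 mm above and below this point, where it stands on the hub's shoulder.
- pawl: Dark pawl arm, 64 mm long, on the clamp's near side, on a forked post 70 mm high. Origin: its pivot, at x = -47, y = 67, z = 60 mm of the clamp. It drops between the teeth by itself and blocks the wheel against turning back (anticlockwise).
- block: The dark wooden offcut to be held, 51 x 130 x 25 mm (x, y, z), 0.08 to 0.15 kg. Origin: centre of its underside.
- spanner: Bystander: a 277 mm steel spanner lying flat. Origin: underside centre.
- bolt: Bystander: a 98 mm hexagon bolt lying down. Origin: underside centre.
- nut: Bystander: a 36 mm hexagon nut, 19 mm high. Origin: underside centre.
- stone: Bystander: a sharpening stone, 52 x 160 x 26 mm. Origin: underside centre.
- oiler: Bystander: a steel oil can 170 mm high. Origin: underside centre.
Not all that is in view belongs to the job. Leave any pink or yellow look-alike of the block alone.

How it is judged:
By the outcome, as a careful person would: the job done as asked, in the order asked, and still so for the second after the job is handed in, with the robot touching nothing.
It also fails if it takes over 67 s, if anything falls off the work surface, if the arm or the gripper's body presses on something with over 40 N, if the wrist force passes 120 N, or if a joint passes its speed limit or range.

## Working session

There is one attempt and no reset: what is moved stays moved. The work goes in short steps, Python scripts to look and compute and a tool call to move; the robot and the scene stay as the last step left them, time stands still between calls to the robot, and variables do not carry over. Pictures are saved under pics/ and viewed, at most 10 in all, crops included, and the job is handed in when it is done.

Besides the shell and the picture viewer there is one more tool, called after "Request:" as name([rows], argument=value, ...), one row to a line, values as JSON. send_rows: Moves the arm, as the interface text tells. Its arguments: {"type":"object","properties":{"plan":{"type":"array","items":{"type":"array","items":{"type":"array","items":{"type":"number"}}}},"fingers":{"type":"number"}},"required":["plan"]}

```bash
mkdir -p pics
python3 - <<'E'
from plant import ctrl
import cv2,numpy as np
np.set_printoptions(precision=4,suppress=True)
for n in("side","top"):
    s=ctrl.snapshot(n); cv2.imwrite(f"pics/{n}0.png",s["img"][:,:,::-1]); np.savez(f"{n}0.npz",**s); print(n,s["K"],s["pose"])
print(ctrl.get_obs())
E
```

```text
side [[484.9539   0.     327.8229]
 [  0.     484.9539 236.8803]
 [  0.       0.       1.    ]] [[ 0.8142 -0.3421  0.4691 -0.0085]
 [-0.5806 -0.4703  0.6646 -1.0555]
 [-0.0067 -0.8135 -0.5815  0.9023]
 [ 0.      0.      0.      1.    ]]
top [[558.3963   0.     324.9256]
 [  0.     558.3963 245.3976]
 [  0.       0.       1.    ]] [[-0.0074 -0.9877  0.1563  0.3249]
 [-0.9999  0.0089  0.0086 -0.0975]
 [-0.0099 -0.1562 -0.9877  2.0977]
 [ 0.      0.      0.      1.    ]]
{'clock': 0.1, 'joint_pos': array([ 92.8817,  20.5881,   0.6399,  -0.0169, -70.1367, -16.5087]), 'qvel': array([-0.065 , -0.0564,  0.1048, -0.0534,  0.0761, -0.0729]), 'tau': array([ -0.0009, -58.4162,  29.3751,   7.0156,   0.0102,  -0.0001]), 'tool_pos': array([0.1589, 0.6556, 0.2257]), 'orientation': array([179.9141,  -0.0089, -13.6327]), 'force': array([-0.8881, -0.4468, -0.4772]), 'moment': array([ 0.0065,  0.021 , -0.0313]), 'gripper_force': 0.0, 'opening': 0.08748620598203866}
```

View pics/side0.png

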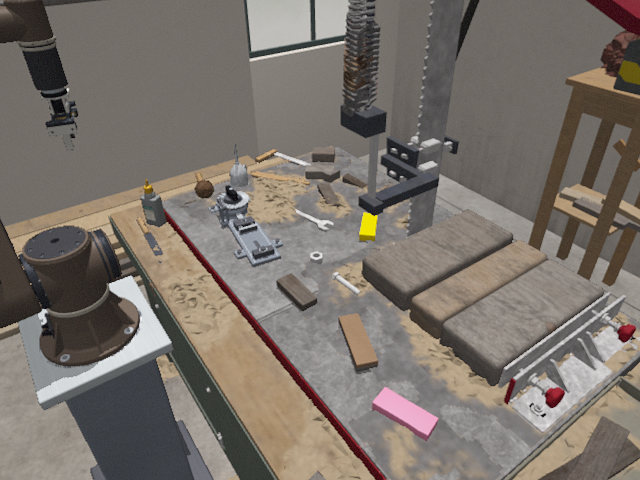

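View pics/top0.png

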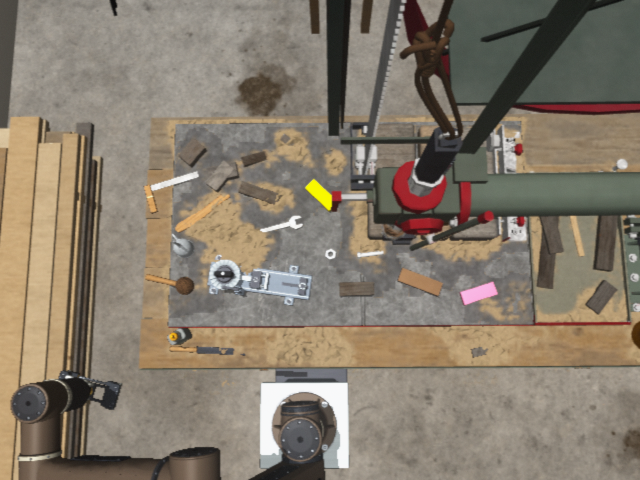

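Top view: clamp with wheel at (224,272) and stop end at (305,285), so clamp -y runs along world -y. Side view: wheel at (232,203), stop at (262,250). Candidates for the offcut:
- Dark wood: top (356,289), side (297,291).
- Brown stone: top (420,281), side (357,340).
- Pink block: top (478,293). Yellow block: top (318,193).
- Scrap pieces at the back: (258,190), (222,178).

I choose the dark one next to the clamp and check it in a close crop.

Run:
```python
import cv2,numpy as np
t=cv2.imread("pics/top0.png")[250:310,195:385]; s=cv2.imread("pics/side0.png")[175:315,195:345]
t=cv2.resize(t,None,fx=4.2,fy=4.2,interpolation=cv2.INTER_CUBIC)  # 798x252
s1=cv2.resize(s[:85,:110],None,fx=4,fy=4,interpolation=cv2.INTER_CUBIC) #440x340
s2=cv2.resize(s[55:,60:],None,fx=4,fy=4,interpolation=cv2.INTER_CUBIC) #360x340
o=np.zeros((600,800,3),np.uint8); o[:252,:798]=t; o[255:595,:440]=s1; o[255:595,440:800]=s2
cv2.imwrite("pics/c1.png",o)
```

```text
(no output)
```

View pics/c1.png

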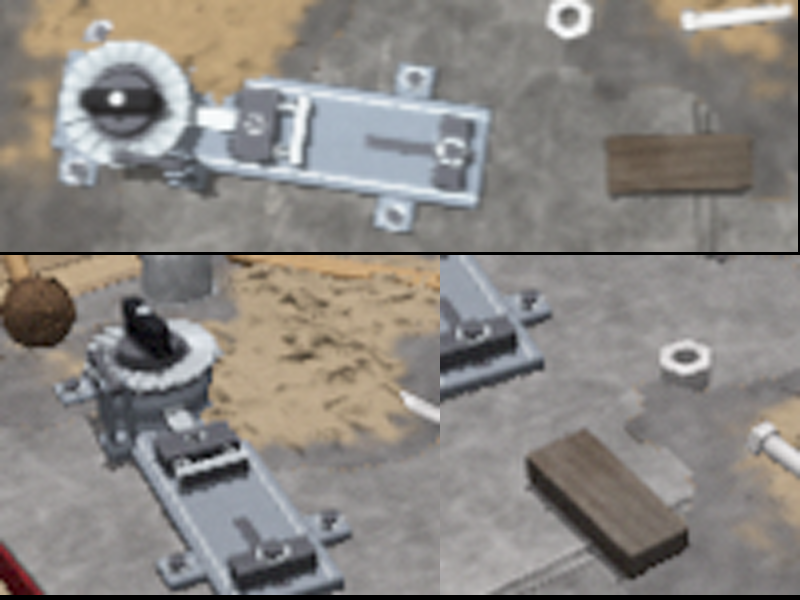

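The crop confirms the plain dark block next to the clamp: top crop (608..752,133..195), side crop (525..688,430..575). It also shows the wing knob centred near top crop (118,99), the clamp end corners at (491,107) and (477,206), the pad face near x=312 and the stop near x=437. Next I fit the poses.

```bash
cat > h.py <<'E'
import numpy as np,cv2
from scipy.optimize import least_squares,minimize
np.set_printoptions(precision=4,suppress=True)
def load(n): return dict(np.load(n))
def proj(s,P):
    P=np.atleast_2d(P);T=np.linalg.inv(s["pose"]);q=(P@T[:3,:3].T+T[:3,3])@s["K"].T
    return q[:,:2]/q[:,2:]
def ray(s,uv,z):
    d=s["pose"][:3,:3]@np.linalg.solve(s["K"],[uv[0],uv[1],1]);o=s["pose"][:3,3];return o+d*(z-o[2])/d[2]
def tri(a,ua,b,ub):
    return least_squares(lambda p:np.r_[proj(a,p)[0]-ua,proj(b,p)[0]-ub],[.4,0,.05])
def place(p,L):
    c,s=np.cos(p[2]),np.sin(p[2]);L=np.atleast_2d(L);return np.c_[p[0]+c*L[:,0]-s*L[:,1],p[1]+s*L[:,0]+c*L[:,1],L[:,2]]
def box(w,l,z0,z1,y0=0): return np.array([[x,y+y0,z] for x in(-w/2,w/2) for y in(-l/2,l/2) for z in(z0,z1)])
E
cat > fit.py <<'E'
from h import *
S=load("side0.npz");T=load("top0.npz")
tc=lambda u,v:np.array([195+(u+.5)/4.2-.5,250+(v+.5)/4.2-.5])
s1=lambda u,v:np.array([195+(u+.5)/4-.5,175+(v-254.5)/4-.5])
s2=lambda u,v:np.array([255+(u-439.5)/4-.5,230+(v-254.5)/4-.5])
# block masks
def mask(s,c,r):
    im=s["img"].astype(int);m=((im[...,0]-im[...,2])>9)&(im.sum(2)<330)
    k=np.zeros(m.shape,bool);k[c[1]-r:c[1]+r,c[0]-r:c[0]+r]=1
    n,l,st,_=cv2.connectedComponentsWithStats((m&k).astype(np.uint8));return l==l[c[1],c[0]],st[l[c[1],c[0]]]
mt,a=mask(T,(356,288),26);ms,b=mask(S,(297,290),26);print("mask",a,b)
def ov(p):
    t=0
    for s,m in((T,mt),(S,ms)):
        h=cv2.convexHull(proj(s,place(p,box(.051,.130,p[3],p[3]+.025))).astype(np.float32))
        im=np.zeros((480,640),np.uint8);cv2.fillConvexPoly(im,np.round(h*16).astype(np.int32),255,cv2.LINE_AA,4)
        t+=np.abs(im/255.-m).sum()/m.sum()
    return t
c=ray(T,(356,288),.012)
best=min((minimize(ov,[c[0],c[1],y,0],method="Nelder-Mead",options=dict(initial_simplex=np.array([c[0],c[1],y,0])+np.vstack([np.zeros(4),np.diag([.01,.01,.1,.01])]))) for y in(-.05,.05)),key=lambda r:r.fun)
print("block",best.x,np.degrees(best.x[2]),best.fun)
k=tri(T,tc(117,99),S,s1(133,302));print("knob tri",k.x,k.cost)
print("knob ends",ray(T,tc(82,100),.092),ray(T,tc(161,101),.092),ray(T,tc(117,99),.092))
obs=[(T,tc(491,107),(.046,-.1925,.012)),(T,tc(477,206),(-.046,-.1925,.012)),(S,s2(543,362),(.046,-.1925,.012)),
 (T,tc(313,97),None),(T,tc(303,167),None)]
def res(p):
    r=[]
    for s,uv,L in obs:
        if L: r+=list(proj(s,place(p,L))[0]-uv)
    # wheel axis on x=0 of clamp
    w=ray(T,tc(117,99),.092)[:2];c,s=np.cos(p[2]),np.sin(p[2]);d=w-p[:2]
    r.append((c*d[0]+s*d[1])*260);return r
f=least_squares(res,[.45,.1,0]);p=f.x;print("clamp",p,np.degrees(p[2]),f.fun)
loc=lambda q:np.array([[np.cos(p[2]),np.sin(p[2])],[-np.sin(p[2]),np.cos(p[2])]])@(q[:2]-p[:2])
for n,uv,z in(("padR",tc(313,97),.03),("padL",tc(303,167),.03),("stopR",tc(440,115),.03),("stopL",tc(434,187),.03),("knob",tc(117,99),.092)): print(n,loc(ray(T,uv,z)))
np.save("clamp.npy",p)
# overlay
M={}
wires=[box(.092,.385,0,.012),box(.051,.13,0,.025)]
E4=[(i,j) for i in range(8) for j in range(i) if bin(i^j).count("1")==1]
for n,s,(x0,y0,x1,y1),f in(("t",T,(200,255,390,305),4),("s",S,(205,180,325,310),4)):
    im=cv2.resize(s["img"][y0:y1,x0:x1,::-1],None,fx=f,fy=f,interpolation=cv2.INTER_CUBIC)
    px=lambda P:tuple(int(v) for v in ((proj(s,P)[0]+.5-[x0,y0])*f))
    def wire(B,col): [cv2.line(im,px(B[i]),px(B[j]),col,1) for i,j in E4]
    wire(place(p,box(.092,.385,0,.012)),(0,0,255));wire(place(best.x,box(.051,.13,0,.025)),(0,255,255))
    wire(place(p,box(.064,.001,.012,.03,-.150)),(0,255,0));
    a=np.linspace(0,2*np.pi,40);ky=loc(ray(T,tc(117,99),.092))[1]
    for R,z,col in((.056,.054,(255,0,255)),(.027,.062,(255,255,0))):
        C=place(p,np.c_[R*np.cos(a),ky+R*np.sin(a),0*a+z])
        for i in range(39): cv2.line(im,px(C[i]),px(C[i+1]),col,1)
    for xx in range(0,im.shape[1],4*10): cv2.putText(im,str(x0+xx//4),(xx,8),0,.25,(255,255,255),1)
    for yy in range(0,im.shape[0],4*10): cv2.putText(im,str(y0+yy//4),(0,yy+4),0,.25,(255,255,255),1)
    M[n]=im
o=np.zeros((600,800,3),np.uint8)
o[:200,:760]=M["t"];s=M["s"][:400];o[200:600,:480]=cv2.resize(s,(480,s.shape[0]))[:400] 
cv2.imwrite("pics/o1.png",o)
E
python3 fit.py
```

```text
mask [339 282  36  14 464] [     0      0    640    480 306816]
block [ 0.5056 -0.204   0.0426 -0.1688] 2.439112960654311 1.1115852280628564
knob tri [0.5393 0.2906 0.1015] 1.017942520471642
knob ends [0.5432 0.3213 0.092 ] [0.5418 0.2532 0.092 ] [0.5438 0.2911 0.092 ]
clamp [ 0.5253  0.1671 -0.1517] -8.691622821658866 [ 0.5174  0.2289  0.2129  1.0032  0.3932 -1.6036 -0.1059]
padR [ 0.0311 -0.0338]
padL [-0.0315 -0.0349]
stopR [ 0.0313 -0.1477]
stopL [-0.0323 -0.1521]
knob [-0.0004  0.1254]
```

View pics/o1.png

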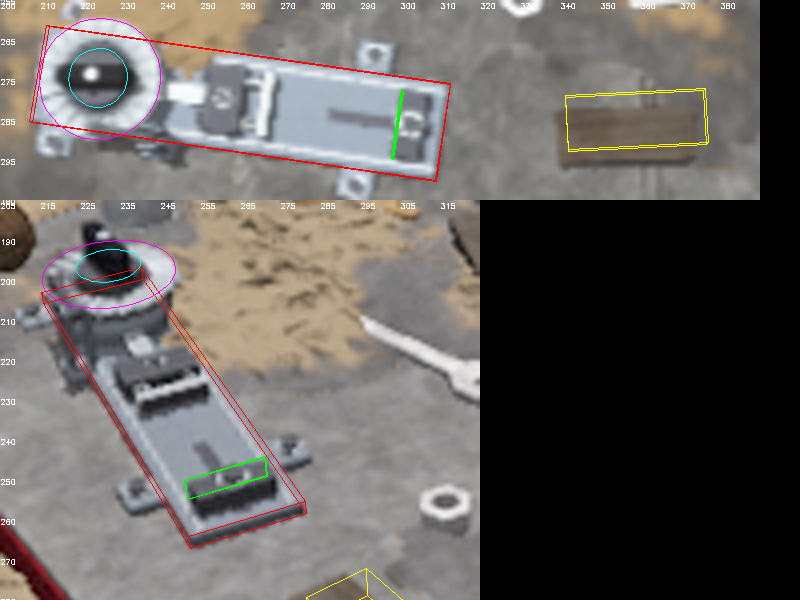

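The top overlay fits the clamp well: end corners near zoom (450,85) and (437,181), wheel centre near (100,78). The side overlay sits about 1.6 px too high. The block box is wrong because the side mask failed, so I fix that and solve for a small pixel shift in the side camera.

```bash
cat > blk.py <<'E'
from h import *
S=load("side0.npz");T=load("top0.npz")
def seg(s,r):
    x0,y0,x1,y1=r;im=np.ascontiguousarray(s["img"][...,::-1]);m=np.zeros(im.shape[:2],np.uint8);cv2.setRNGSeed(1)
    cv2.grabCut(im[y0-20:y1+20,x0-20:x1+20].copy(),mm:=np.zeros((y1-y0+40,x1-x0+40),np.uint8),(20,20,x1-x0,y1-y0),np.zeros((1,65)),np.zeros((1,65)),6,cv2.GC_INIT_WITH_RECT)
    m[y0-20:y1+20,x0-20:x1+20]=(mm%2);
    n,l,st,_=cv2.connectedComponentsWithStats(m);i=1+np.argmax(st[1:,4]);print(st[i]);return l==i
mt=seg(T,(336,279,377,300));ms=seg(S,(273,270,320,311))
def ov(p,z=0,sh=(0,0)):
    t=0
    for s,m,d in((T,mt,(0,0)),(S,ms,sh)):
        h=cv2.convexHull((proj(s,place(p,box(.051,.130,z,z+.025)))+d).astype(np.float32))
        im=np.zeros((480,640),np.uint8);cv2.fillConvexPoly(im,np.round(h*64).astype(np.int32),255,cv2.LINE_AA,6)
        t+=np.abs(im/255.-m).sum()/m.sum()
    return t
c=ray(T,(356,288.5),.02)
def go(f,x0,st): return min((minimize(f,np.r_[x0[:2],y,x0[3:]],method="Nelder-Mead",options=dict(maxiter=2000,initial_simplex=np.r_[x0[:2],y,x0[3:]]+np.vstack([np.zeros(len(x0)),np.diag(st)]))) for y in(-.06,0,.06)),key=lambda r:r.fun)
for nm,f,x,st in(("z0",lambda q:ov(q),[c[0],c[1],0],[.01,.01,.1]),("zfree",lambda q:ov(q,q[3]),[c[0],c[1],0,0],[.01,.01,.1,.01]),("shift",lambda q:ov(q,0,q[3:]*100),[c[0],c[1],0,0,0],[.01,.01,.1,.02,.02])):
    r=go(f,np.array(x),st);print(nm,r.x,np.degrees(r.x[2]),r.fun)
E
python3 blk.py
```

```text
[339 281  35  17 526]
[276 273  41  38 855]
z0 [ 0.489  -0.1924  0.0057] 0.32791432103845736 0.21291063962996531
zfree [ 0.4897 -0.1923  0.0057 -0.0023] 0.3275018354701773 0.2088561546513965
shift [ 0.4893 -0.1924  0.0053  0.0036  0.0066] 0.30252540697978325 0.21164416296836924
```

Block: (0.489, -0.192), yaw about 0.3°, height consistent with z=0. Knob: about (0.543, 0.290), bar roughly along world y. I'll fly above the knob.

```bash
cat > g.py <<'E'
import sys,numpy as np
from plant import ctrl
o=ctrl.get_obs();np.set_printoptions(precision=4,suppress=True)
from scipy.spatial.transform import Rotation as R
r=R.from_euler("xyz",o["orientation"],degrees=True)
print("t %.2f"%o["clock"],o["tool_pos"],o["orientation"],"F",o["force"],"M",o["moment"],"op %.4f gf %.1f"%(o["opening"],o["gripper_force"]),"j",o["joint_pos"].round(1))
if len(sys.argv)>4:
    x,y,z,w=map(float,sys.argv[1:5]);q=R.from_euler("xyz",[180,0,w],degrees=True)
    print("row",(r.inv().apply(np.array([x,y,z])-o["tool_pos"])*100).round(2),np.degrees((r.inv()*q).as_rotvec()).round(2))
E
python3 g.py .543 .290 .16 -90
```

```text
t 0.10 [0.1589 0.6556 0.2257] [179.9141  -0.0089 -13.6327] F [-0.8881 -0.4468 -0.4772] M [ 0.0065  0.021  -0.0313] op 0.0875 gf 0.0 j [ 92.9  20.6   0.6  -0.  -70.1 -16.5]
row [45.94 26.47  6.62] [ 0.07 -0.06 76.37]
```

Request:
send_rows([
  [[4,2.3,0,0,0,7],[8,4.6,0,0,0,14],[11.5,6.6,0,0,0,21],[15,8.6,0,0,0,28],[18.5,10.6,0,0,0,35],[22,12.7,0,0,0,42],[25.5,14.7,0,0,0,49],[29,16.7,0,0,0,56]],
], fingers=0.36)

```text
clock: 0.77
tool_pos: [0.4015, 0.4245, 0.2265]
orientation: [180.0, -0.0, -70.0]
force: [0.6, 0.5, 0.3]
opening: 0.0398
gripper_force: 0.0
```

```bash
python3 g.py .543 .290 .16 -90
```

```text
t 0.77 [0.4015 0.4245 0.2265] [179.9857  -0.004  -69.9545] F [0.5628 0.521  0.32  ] M [ 0.183  -0.1253  0.0032] op 0.0398 gf 0.0 j [ 65.8  12.1 -11.1  -0.  -66.8 -45.7]
row [17.48 -8.69  6.65] [ 0.01 -0.01 20.05]
```

Request:
send_rows([
  [[3.5,-1.7,0,0,0,5],[7,-3.5,0,0,0,10],[10.5,-5.2,0,0,0,15],[14,-7,2,0,0,20],[17,-8.5,4.5,0,0,20],[17.5,-8.7,6.6,0,0,20],[17.5,-8.7,6.6,0,0,20],[17.5,-8.7,6.6,0,0,20]],
])

```text
clock: 1.43
tool_pos: [0.5427, 0.2913, 0.1591]
orientation: [179.9, -0.1, -89.7]
force: [-0.1, -0.1, 1.7]
opening: 0.0315
gripper_force: 0.0
```

```bash
cat > look.py <<'E'
import sys;from h import *
from plant import ctrl
tag=sys.argv[1];a=list(map(int,sys.argv[2:]))  # tx0 ty0 tx1 ty1 sx0 sy0 sx1 sy1
o=np.zeros((600,800,3),np.uint8);X=0
for n,r in(("top",a[:4]),("side",a[4:])):
    s=ctrl.snapshot(n);np.savez(f"{n}{tag}.npz",**s);c=s["img"][r[1]:r[3],r[0]:r[2],::-1]
    f=min(398/c.shape[1],600/c.shape[0]);c=cv2.resize(c,None,fx=f,fy=f,interpolation=cv2.INTER_CUBIC);o[:c.shape[0],X:X+c.shape[1]]=c;X=400;print(n,r,f)
cv2.imwrite(f"pics/{tag}.png",o)
E
python3 g.py .543 .290 .16 -90; python3 look.py a1 195 245 255 335 195 130 275 250
```

```text
t 1.43 [0.5427 0.2913 0.1591] [179.8525  -0.1484 -89.7154] F [-0.0686 -0.1155  1.6507] M [ 0.1381 -0.0628 -0.0215] op 0.0315 gf 0.0 j [ 46.4  18.  -12.2  -0.  -59.9 -46.1]
row [ 0.13 -0.03 -0.09] [ 0.15 -0.15  0.28]
top [195, 245, 255, 335] 6.633333333333334
side [195, 130, 275, 250] 4.975
```

View pics/a1.png

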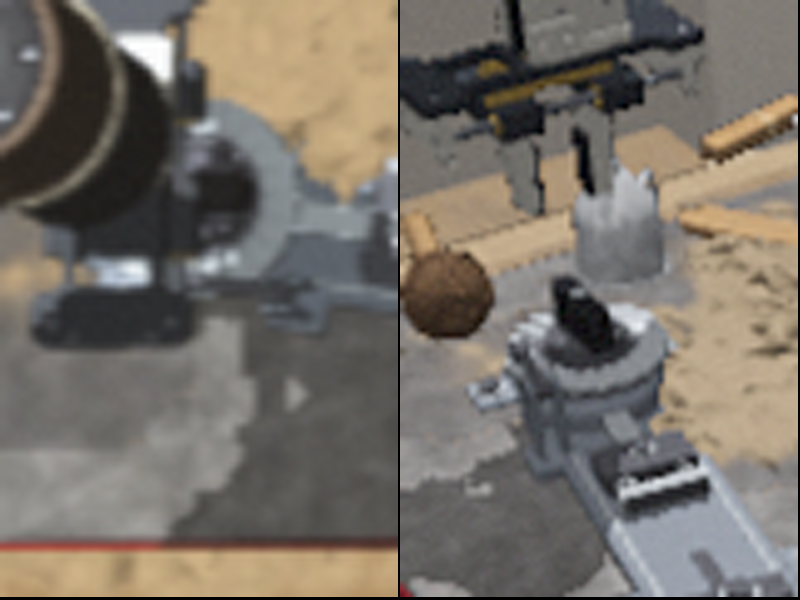

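The picture shows the open fingers above the wheel: side crop left tip near (525,212), right tip near (587,195), knob bar below them with its top edge from (565,280) to (605,320). I project the tool to check the side calibration and to project the knob.

Run:
```python
from h import *
S=load("sidea1.npz");T=load("topa1.npz");z=lambda p:((p+.5-[195,130])*4.975+[400,0]).round(0)
for dx in(-.037,-.016,.016,.037):print(dx,z(proj(S,[.5427+dx,.2913-.0095,.1591]))[0],z(proj(S,[.5427+dx,.2913+.0095,.1591]))[0])
for xy in((.543,.290),(.540,.288)):
  for a in(90,81,99):
    c=np.array([np.cos(np.radians(a)),np.sin(np.radians(a))])
    print(xy,a,[z(proj(S,[xy[0]+s*.033*c[0],xy[1]+s*.033*c[1],.092]))[0] for s in(-1,1)])
# knob edge: min-area rect of dark knob in top0
t=load("top0.npz")["img"][255:292,205:245].astype(int).sum(2)
u=cv2.resize(t.astype(np.float32),None,fx=8,fy=8,interpolation=cv2.INTER_CUBIC)
print((t[10:24,8:34]).tolist())
```

```text
-0.037 [518. 225.] [506. 214.]
-0.016 [548. 216.] [535. 205.]
0.016 [593. 202.] [580. 191.]
0.037 [621. 193.] [608. 183.]
(0.543, 0.29) 90 [array([600., 313.]), array([556., 274.])]
(0.543, 0.29) 81 [array([593., 315.]), array([563., 272.])]
(0.543, 0.29) 99 [array([607., 311.]), array([550., 276.])]
(0.54, 0.288) 90 [array([597., 316.]), array([554., 276.])]
(0.54, 0.288) 81 [array([590., 318.]), array([561., 274.])]
(0.54, 0.288) 99 [array([604., 313.]), array([547., 278.])]
[[697, 708, 690, 653, 638, 640, 624, 582, 528, 464, 409, 418, 393, 363, 442, 513, 568, 605, 646, 675, 685, 682, 667, 601, 469, 365], [665, 690, 686, 658, 627, 602, 516, 405, 369, 380, 374, 352, 348, 356, 364, 393, 460, 558, 627, 647, 645, 649, 682, 708, 613, 418], [652, 660, 666, 646, 603, 536, 437, 368, 323, 318, 336, 331, 329, 293, 270, 291, 352, 443, 554, 615, 627, 659, 696, 708, 650, 499], [674, 644, 637, 594, 501, 419, 348, 310, 349, 373, 377, 376, 378, 371, 365, 303, 269, 340, 437, 553, 629, 665, 683, 691, 687, 622], [682, 654, 624, 565, 454, 378, 386, 394, 393, 389, 388, 384, 386, 387, 384, 383, 321, 263
[... 530 characters left out ...]
117, 108, 221, 473, 606, 636, 649, 662], [483, 253, 164, 157, 157, 157, 165, 232, 517, 684, 617, 358, 191, 170, 171, 171, 167, 148, 115, 109, 175, 334, 551, 642, 670, 677], [531, 340, 195, 133, 116, 131, 145, 150, 209, 277, 252, 176, 144, 145, 141, 146, 147, 122, 106, 113, 176, 341, 542, 660, 697, 705], [639, 549, 359, 180, 118, 118, 122, 125, 125, 124, 120, 120, 121, 121, 125, 125, 120, 109, 108, 136, 207, 322, 428, 585, 679, 696], [654, 609, 486, 322, 210, 209, 223, 230, 231, 200, 186, 207, 224, 222, 226, 229, 212, 172, 150, 185, 240, 335, 430, 566, 650, 668], [544, 484, 460, 405, 322, 323, 360, 375, 366, 301, 250, 314, 368, 368, 368, 360, 307, 216, 191, 251, 351, 444, 565, 651, 666, 659]]
```

Request:
send_rows([
  [[0.1,-0.1,3,0,0,0],[0.1,-0.1,6,0,0,0],[0.1,-0.1,8,0,0,0],[0.1,-0.1,9.2,0,0,0],[0.1,-0.1,9.2,0,0,0],[0.1,-0.1,9.2,0,0,0]],
])

```text
clock: 2.03
tool_pos: [0.5441, 0.2929, 0.0697]
orientation: [-179.9, 0.0, -89.5]
force: [-0.1, 0.0, 0.4]
opening: 0.0314
gripper_force: 0.0
```

```bash
python3 g.py .544 .290 .0545 -90
```

```text
t 2.03 [0.5441 0.2929 0.0697] [-179.9407    0.0281  -89.5125] F [-0.0758  0.0446  0.402 ] M [ 0.1535 -0.103  -0.0035] op 0.0314 gf 0.0 j [ 46.4  23.2 -17.8   0.  -48.9 -45.9]
row [0.29 0.01 1.52] [-0.06  0.03  0.49]
```

Request:
send_rows([
  [[0.2,0,0.5,0,0,0.5],[0.2,0,0.8,0,0,0.5],[0.2,0,1.1,0,0,0.5],[0.2,0,1.4,0,0,0.5],[0.2,0,1.5,0,0,0.5],[0.2,0,1.5,0,0,0.5]],
])

```text
clock: 2.53
tool_pos: [0.5447, 0.2905, 0.0557]
orientation: [-179.9, 0.1, -90.1]
force: [-4.0, 0.3, 12.5]
opening: 0.0314
gripper_force: 6.2
```

```bash
python3 g.py .544 .290 .0545 -90
```

```text
t 2.53 [0.5447 0.2905 0.0557] [-179.873     0.1126  -90.0882] F [-3.9794  0.2655 12.4522] M [ 0.3189  1.8712 -0.0004] op 0.0314 gf 6.2 j [ 46.2  24.  -18.7   0.  -47.1 -46.3]
row [0.05 0.07 0.12] [-0.13  0.11 -0.09]
```

The contact force says the knob lies about 6 mm toward -x of the tool centre, which agrees with the triangulated 0.539. The wheel is about 7 mm down, so it is clear of the pawl. I shift across and close.

Request:
send_rows([
  [[0,0.3,0.05,0,0,0],[0,0.55,0.05,0,0,0],[0,0.55,0.05,0,0,0]],
])

```text
clock: 2.78
tool_pos: [0.5423, 0.2914, 0.0569]
orientation: [-179.6, 0.2, -90.0]
force: [5.5, -1.8, 12.3]
opening: 0.0313
gripper_force: 5.7
```

Request:
send_rows([
  [[0,0,0,0,0,0],[0,0,0,0,0,0],[0,0,0,0,0,0],[0,0,0,0,0,0]],
], fingers=0.1)

```text
clock: 3.12
tool_pos: [0.5436, 0.2914, 0.0573]
orientation: [-179.5, 0.3, -90.0]
force: [10.3, -4.2, 10.8]
opening: 0.0177
gripper_force: 32.1
```

```bash
python3 g.py .544 .290 .0545 -90
```

```text
t 3.12 [0.5436 0.2914 0.0573] [-179.4505    0.2531  -90.0063] F [10.3353 -4.1701 10.7953] M [-1.545  -4.0099 -0.0158] op 0.0177 gf 32.1 j [ 46.5  23.7 -19.2   0.3 -46.6 -46.7]
row [ 0.14 -0.03  0.28] [-0.55  0.25 -0.01]
```

The grip shows the knob at x = 0.5436 after all (the earlier side force was friction). I relax the side load and press a little deeper.

Request:
send_rows([
  [[0,-0.25,0.1,0,0,0],[0.05,-0.5,0.2,0,0,0],[0.05,-0.5,0.25,0,0,0],[0.05,-0.5,0.25,0,0,0]],
])

```text
clock: 3.45
tool_pos: [0.5442, 0.2911, 0.0533]
orientation: [-179.8, 0.2, -90.1]
force: [-8.1, 4.5, 14.2]
opening: 0.018
gripper_force: 33.1
```

```bash
python3 g.py .544 .290 .0545 -90
```

```text
t 3.45 [0.5442 0.2911 0.0533] [-179.8479    0.2132  -90.0906] F [-8.1384  4.549  14.1807] M [1.7688 3.1881 0.0138] op 0.0180 gf 33.1 j [ 46.2  24.1 -18.9  -0.1 -46.7 -46.3]
row [ 0.11  0.02 -0.12] [-0.15  0.21 -0.09]
```

Request:
send_rows([
  [[0,0.22,-0.05,0,0,0],[0,0.22,-0.05,0,0,-5],[0,0.22,-0.05,0,0,-10],[0,0.22,-0.05,0,0,-15],[0,0.22,-0.05,0,0,-20],[0,0.22,-0.05,0,0,-25],[0,0.22,-0.05,0,0,-30],[0,0.22,-0.05,0,0,-30]],
])

```text
clock: 4.12
tool_pos: [0.5435, 0.291, 0.0544]
orientation: [-179.6, 0.0, -59.7]
force: [-1.9, 0.5, 13.8]
opening: 0.018
gripper_force: 33.1
```

```bash
python3 g.py .544 .291 .0545 0
```

```text
t 4.12 [0.5435 0.291  0.0544] [-179.6316    0.0485  -59.7436] F [-1.8728  0.4709 13.786 ] M [0.6035 0.7853 0.0053] op 0.0180 gf 33.1 j [ 46.3  24.  -19.1   0.1 -46.6 -16.1]
row [ 0.03 -0.04 -0.01] [ -0.36  -0.15 -59.74]
```

Request:
send_rows([
  [[0,0,0,0,0,-6],[0,0,0,0,0,-12],[0,0,0,0,0,-18],[0,0,0,0,0,-24],[0,0,0,0,0,-30],[0,0,0,0,0,-36],[0,0,0,0,0,-42],[0,0,0,0,0,-42]],
])

```text
clock: 4.78
tool_pos: [0.5431, 0.2905, 0.0542]
orientation: [-179.8, -0.2, -17.7]
force: [-1.7, 0.6, 13.9]
opening: 0.0175
gripper_force: 33.1
```

Request:
send_rows([
  [[0,0,0,0,0,-2],[0,0,0,0,0,-4],[0,0,0,0,0,-5],[0,0,0,0,0,-6],[0,0,0,0,0,-6]],
])

```text
clock: 5.2
tool_pos: [0.5431, 0.2904, 0.0542]
orientation: [-179.8, -0.2, -12.0]
force: [-2.2, -0.4, 13.1]
opening: 0.0177
gripper_force: 33.1
```

```bash
python3 g.py .544 .291 .0545 0
```

```text
t 5.20 [0.5431 0.2904 0.0542] [-179.7827   -0.2006  -12.0074] F [-2.2079 -0.4295 13.1467] M [-0.069   0.9801  0.0121] op 0.0177 gf 33.1 j [ 46.3  24.  -19.1   0.1 -46.6  31.6]
row [ 0.08 -0.08 -0.03] [ -0.2   -0.22 -12.01]
```

Request:
send_rows([
  [[0,0,0,0,0,-1],[0,0,0,0,0,-2],[0,0,0,0,0,-3],[0,0,0,0,0,-3]],
])

```text
clock: 5.53
tool_pos: [0.5431, 0.2903, 0.0542]
orientation: [-179.8, -0.2, -9.0]
force: [-2.0, -0.1, 13.7]
opening: 0.0181
gripper_force: 33.1
```

```bash
python3 g.py
```

```text
t 5.53 [0.5431 0.2903 0.0542] [-179.7984   -0.2094   -9.0106] F [-2.0303 -0.0988 13.7218] M [-0.1766  0.9441  0.0043] op 0.0181 gf 33.1 j [ 46.3  24.  -19.1   0.1 -46.7  34.6]
```

Request:
send_rows([
  [[0,0,0,0,0,-1],[0,0,0,0,0,-2],[0,0,0,0,0,-3],[0,0,0,0,0,-3]],
])

```text
clock: 5.87
tool_pos: [0.5431, 0.2903, 0.0541]
orientation: [-179.8, -0.2, -6.1]
force: [-0.8, -0.8, 13.9]
opening: 0.0177
gripper_force: 33.7
```

```bash
python3 g.py
```

```text
t 5.87 [0.5431 0.2903 0.0541] [-179.8021   -0.2161   -6.0601] F [-0.8011 -0.8011 13.8754] M [-0.1932  0.8331 -0.496 ] op 0.0177 gf 33.7 j [ 46.3  24.  -19.1   0.1 -46.6  37.6]
```

The hard stop is felt at a yaw of about -7.5° (0.5 N m), so θ=0 is at about -8.7°, matching the clamp's yaw. I ease off, let the knob rise, release and take a look.

Request:
send_rows([
  [[0,0,0,0,0,2],[0,0,0,0,0,3],[0,0,-0.4,0,0,3],[0,0,-0.8,0,0,3],[0,0,-1,0,0,3],[0,0,-1,0,0,3]],
])

```text
clock: 6.37
tool_pos: [0.543, 0.2903, 0.0623]
orientation: [-179.8, -0.2, -9.1]
force: [3.1, 2.8, 0.7]
opening: 0.0175
gripper_force: 32.5
```

```bash
python3 g.py
```

```text
t 6.37 [0.543  0.2903 0.0623] [-179.8057   -0.1694   -9.1092] F [3.0554 2.8358 0.7484] M [ 0.7491 -1.0349 -0.0689] op 0.0175 gf 32.5 j [ 46.3  23.4 -18.7   0.  -47.7  34.6]
```

Request:
send_rows([
  [[0,0,0,0,0,0],[0,0,0,0,0,0],[0,0,-1,0,0,0],[0,0,-4,0,0,0],[0,0,-8,0,0,0],[0,0,-12,0,0,0],[0,0,-12,0,0,0]],
], fingers=0.9)

```text
clock: 6.95
tool_pos: [0.5444, 0.2909, 0.1903]
orientation: [-179.6, -0.5, -9.1]
force: [1.7, 2.2, 1.8]
opening: 0.0588
gripper_force: 0.0
```

```bash
python3 g.py .489 -.192 .12 -89.7
```

```text
t 6.95 [0.5444 0.2909 0.1903] [-179.5597   -0.4802   -9.053 ] F [1.7389 2.1549 1.7655] M [ 0.1563 -0.2836 -0.0495] op 0.0588 gf 0.0 j [ 46.3  16.2 -10.5   0.2 -62.6  34.6]
row [ 2.06 48.61  6.67] [-0.7  -0.09 80.65]
```

Request:
send_rows([
  [[0.2,4,0,0,0,7],[0.4,8,0,0,0,14],[0.6,12,0,0,0,21],[0.8,16,0,0,0,28],[1,20,0,0,0,35],[1.2,24,0,0,0,42],[1.4,28,0,0,0,49],[1.6,32,0,0,0,56]],
])

```text
clock: 7.62
tool_pos: [0.505, -0.0313, 0.1816]
orientation: [180.0, 0.0, -65.5]
force: [1.2, -0.6, 0.1]
opening: 0.0789
gripper_force: 0.0
```

```bash
python3 g.py .489 -.192 .1 -89.7
```

```text
t 7.62 [ 0.505  -0.0313  0.1816] [179.9814   0.0184 -65.4576] F [ 1.2252 -0.6245  0.0805] M [ 0.047  -0.1953  0.0371] op 0.0789 gf 0.0 j [ 18.7   6.7 -24.   -0.  -59.3   5.8]
row [13.95  8.13  8.15] [ 0.02  0.01 24.24]
```

Request:
send_rows([
  [[3.5,2,0,0,0,6],[7,4,1,0,0,12],[10.5,6,3,0,0,18],[13,7.6,5.5,0,0,24],[13.9,8.1,8,0,0,24],[13.9,8.1,8,0,0,24],[13.9,8.1,8,0,0,24]],
])

```text
clock: 8.2
tool_pos: [0.4898, -0.1903, 0.1003]
orientation: [179.8, 0.0, -89.2]
force: [-0.2, -0.1, 0.9]
opening: 0.0793
gripper_force: 0.0
```

```bash
python3 g.py .489 -.192 .005 -89.7; python3 look.py a2 195 245 395 325 205 170 335 320
```

```text
t 8.20 [ 0.4898 -0.1903  0.1003] [179.787    0.0072 -89.2184] F [-0.2493 -0.125   0.8973] M [ 0.0838 -0.1028 -0.0436] op 0.0793 gf 0.0 j [  0.2  13.6 -27.5  -0.  -49.1   0.6]
row [0.17 0.05 9.53] [0.21 0.01 0.48]
top [195, 245, 395, 325] 1.99
side [205, 170, 335, 320] 3.0615384615384613
```

View pics/a2.png

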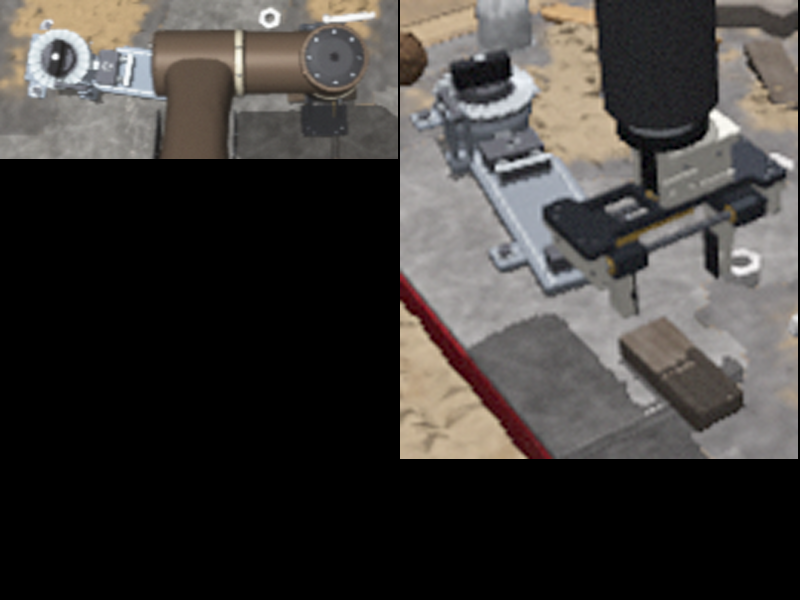

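The picture shows the knob turned across the clamp (top crop (60,57)), the pad fully back near the wheel, and the fingers straddling the dark block (side crop (680,375)). I descend and grip.

Request:
send_rows([
  [[0.15,0.05,3,0.2,0,0.5],[0.15,0.05,6,0.2,0,0.5],[0.15,0.05,8,0.2,0,0.5],[0.15,0.05,9,0.2,0,0.5],[0.15,0.05,9.4,0.2,0,0.5],[0.15,0.05,9.4,0.2,0,0.5]],
])

```text
clock: 8.8
tool_pos: [0.4917, -0.1905, 0.0076]
orientation: [-179.8, -0.0, -89.5]
force: [0.0, 0.2, -0.2]
opening: 0.0789
gripper_force: 0.0
```

Request:
send_rows([
  [[0,0,0,0,0,0],[0,0,0,0,0,0],[0,0,0,0,0,0],[0,0,0,0,0,0],[0,0,0,0,0,0]],
], fingers=0.3)

```text
clock: 9.22
tool_pos: [0.4913, -0.1912, 0.0077]
orientation: [-179.7, -0.0, -89.6]
force: [1.3, 0.3, 0.3]
opening: 0.0512
gripper_force: 2.3
```

```bash
python3 g.py
```

```text
t 9.22 [ 0.4913 -0.1912  0.0077] [-179.7329   -0.0018  -89.6257] F [1.2936 0.2651 0.3425] M [ 0.1281 -0.3472  0.0287] op 0.0512 gf 2.3 j [  0.1  21.  -32.8   0.  -35.8   0.3]
```

Request:
send_rows([
  [[0,0,0,0,0,0],[0,0,0,0,0,0],[0,0,-1,0,0,0],[0,0,-3,0,0,0],[0,0,-5.5,0,0,0],[0,0,-8,0,0,0],[0,0,-8,0,0,0]],
])

```text
clock: 9.8
tool_pos: [0.4935, -0.1916, 0.0922]
orientation: [-179.4, -0.1, -89.6]
force: [0.9, 0.2, -0.4]
opening: 0.0506
gripper_force: 29.9
```

```bash
python3 g.py .5129 .0894 .085 -98.7
```

```text
t 9.80 [ 0.4935 -0.1916  0.0922] [-179.3898   -0.0693  -89.571 ] F [ 0.8872  0.1778 -0.4229] M [ 0.158  -0.2662 -0.0022] op 0.0506 gf 29.9 j [  0.1  14.1 -28.3   0.1 -47.    0.3]
row [-28.09  -2.15   0.71] [-0.61 -0.02  9.13]
```

Request:
send_rows([
  [[-3,-0.2,0,0,0,1],[-7,-0.5,0,0,0,2.5],[-11,-0.8,0,0,0,4],[-15,-1.1,0,0,0,6],[-19,-1.5,0,0,0,8],[-23,-1.8,0,0,0,9],[-26,-2,0,0,0,9.1],[-28,-2.1,0,0,0,9.1]],
])

```text
clock: 10.47
tool_pos: [0.5099, 0.0919, 0.0876]
orientation: [-179.8, 0.1, -98.6]
force: [-0.0, 0.0, -0.7]
opening: 0.051
gripper_force: 29.9
```

Request:
send_rows([
  [[0,0,0,0,0,0],[0,0,0.5,0,0,0],[0,0,0.5,0,0,0]],
])

```text
clock: 10.72
tool_pos: [0.5089, 0.0886, 0.0813]
orientation: [-179.9, -0.0, -98.7]
force: [-1.1, -0.6, -0.5]
opening: 0.0505
gripper_force: 29.9
```

```bash
python3 g.py .5129 .0894 .060 -98.7;python3 look.py a3 200 250 320 310 205 170 315 280
```

```text
t 10.72 [0.5089 0.0886 0.0813] [-179.8827   -0.0072  -98.7241] F [-1.1283 -0.5686 -0.5479] M [ 0.0178 -0.0385  0.029 ] op 0.0505 gf 29.9 j [ 31.7  14.1 -30.1   0.1 -45.7 -40.5]
row [-0.14 -0.37  2.13] [-0.12 -0.01 -0.02]
top [200, 250, 320, 310] 3.316666666666667
side [205, 170, 315, 280] 3.618181818181818
```

View pics/a3.png

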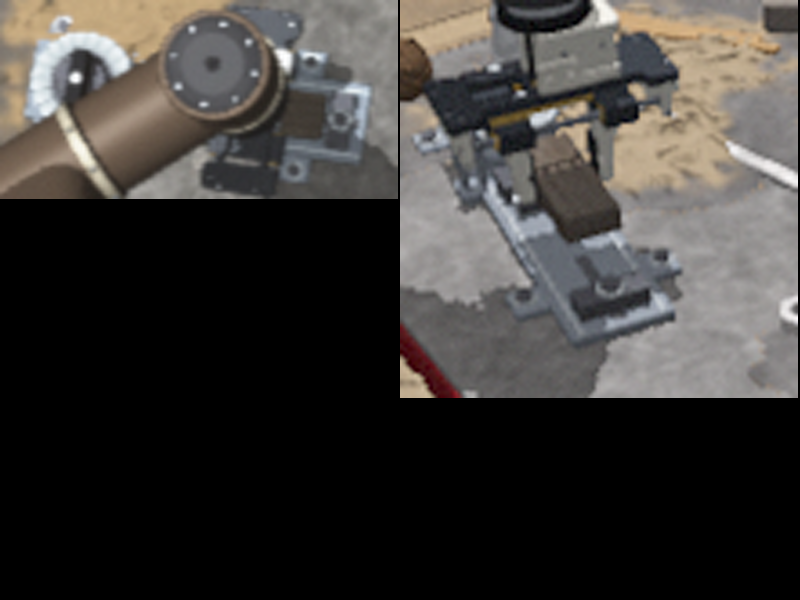

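Side crop: the block is held above the bed, its -y end bottom corners near (568,240) and (621,227); the stop's face top edge is near (575,292) to (640,275). Top crop: the block end is at x≈323 and the stop begins at about x≈330. Checking those against the prediction.

Run:
```python
from h import *
S=load("sidea3.npz");T=load("topa3.npz");p=np.load("clamp.npy")-[.0006,.0006,0]
zs=lambda q:((q+.5-[205,170])*3.61818+[400,0]).round(0);zt=lambda q:((q+.5-[200,250])*3.31667).round(0)
b=[.5089,.0886,np.radians(-8.7)];zb=.0736
L=np.array([[-.0255,-.065,zb],[.0255,-.065,zb],[-.0255,-.065,zb+.025],[.0255,-.065,zb+.025]])
print("blk side",zs(proj(S,place(b,L))).tolist());print("blk top",zt(proj(T,place(b,L[2:]))).tolist())
for y in(-.143,-.150,-.158):
    Q=place(p,[[-.032,y,.03],[.032,y,.03],[-.032,y,.012]]);print(y,zs(proj(S,Q)).tolist(),zt(proj(T,Q)).tolist())
c,s=np.cos(p[2]),np.sin(p[2]);d=np.array(b[:2])-p[:2];print("block in clamp",c*d[0]+s*d[1],-s*d[0]+c*d[1])
# stop edge in top image: profile along clamp y at x=+-.022, z=.03 (top0)
T0=load("top0.npz");im=cv2.cvtColor(T0["img"],cv2.COLOR_RGB2GRAY)
for x in(-.026,.026):
    ys=np.arange(-.180,-.13,.003);P=proj(T0,place(p,np.c_[0*ys+x,ys,0*ys+.03])).astype(np.float32)
    print(x,[(int(round(y*1000)),int(v)) for y,v in zip(ys,cv2.remap(im,P[:,0],P[:,1],cv2.INTER_LINEAR).ravel())])
```

```text
blk side [[563.0, 243.0], [621.0, 227.0], [559.0, 218.0], [619.0, 202.0]]
blk top [[317.0, 140.0], [324.0, 94.0]]
-0.143 [[564.0, 286.0], [637.0, 265.0], [566.0, 303.0]] [[319.0, 147.0], [328.0, 91.0], [320.0, 148.0]]
-0.15 [[567.0, 290.0], [640.0, 269.0], [569.0, 308.0]] [[325.0, 148.0], [334.0, 91.0], [326.0, 149.0]]
-0.158 [[570.0, 296.0], [643.0, 274.0], [572.0, 313.0]] [[332.0, 149.0], [341.0, 92.0], [333.0, 150.0]]
block in clamp -0.0038478459553656467 -0.07943230678835954
-0.026 [(-180, 138), (-177, 96), (-174, 94), (-171, 107), (-168, 117), (-165, 117), (-162, 114), (-159, 113), (-156, 114), (-153, 119), (-150, 131), (-147, 154), (-144, 172), (-141, 178), (-138, 179), (-135, 179), (-132, 178)]
0.026 [(-180, 142), (-177, 99), (-174, 96), (-171, 108), (-168, 121), (-165, 122), (-162, 122), (-159, 123), (-156, 124), (-153, 129), (-150, 140), (-147, 160), (-144, 174), (-141, 179), (-138, 179), (-135, 181), (-132, 181)]
```

Request:
send_rows([
  [[-0.1,-0.3,1,0,0,0],[-0.2,-0.4,2.5,0,0,0],[-0.2,-0.4,3,0,0,0],[-0.2,-0.4,3,0,0,0],[-0.2,-0.4,3,0,0,0]],
])

```text
clock: 11.23
tool_pos: [0.514, 0.0897, 0.0517]
orientation: [-179.9, -0.0, -98.8]
force: [0.2, 0.2, -0.6]
opening: 0.051
gripper_force: 29.9
```

```bash
python3 g.py .5130 .0899 .0197 -98.7
```

```text
t 11.23 [0.514  0.0897 0.0517] [-179.8586   -0.024   -98.7578] F [ 0.1964  0.2289 -0.5825] M [ 0.0765 -0.0554  0.0132] op 0.0510 gf 29.9 j [ 31.6  16.9 -31.3   0.2 -41.8 -40.4]
row [-0.01  0.11  3.2 ] [-0.14 -0.02 -0.06]
```

Request:
send_rows([
  [[0,0.1,1.2,0,0,0],[0,0.1,2.2,0,0,0],[0,0.1,2.7,0,0,0],[0,0.1,3,0,0,0],[0,0.1,3.15,0,0,0],[0,0.1,3.15,0,0,0]],
])

```text
clock: 11.73
tool_pos: [0.5133, 0.0905, 0.0205]
orientation: [-179.8, 0.0, -98.7]
force: [-0.0, 0.2, -0.8]
opening: 0.0513
gripper_force: 29.9
```

```bash
python3 g.py .5130 .0899 .0197 -98.7
```

```text
t 11.73 [0.5133 0.0905 0.0205] [-179.8155    0.0183  -98.7212] F [-0.0185  0.2163 -0.7639] M [ 0.0613 -0.0113  0.0016] op 0.0513 gf 29.9 j [ 31.7  19.5 -33.    0.2 -37.4 -40.5]
row [0.06 0.02 0.08] [-0.18  0.02 -0.02]
```

Request:
send_rows([
  [[0.05,0,0.1,0,0,0],[0.05,0,0.15,0,0,0],[0.05,0,0.15,0,0,0]],
])

```text
clock: 11.98
tool_pos: [0.5135, 0.0901, 0.0197]
orientation: [-179.8, 0.1, -98.7]
force: [-1.2, 0.0, 2.2]
opening: 0.0506
gripper_force: 29.9
```

Request:
send_rows([
  [[0,0,0,0,0,0],[0,0,0,0,0,0],[0,0,0,0,0,0],[0,0,-0.5,0,0,0],[0,0,-3,0,0,0],[0,0,-7,0,0,0],[0,0,-11,0,0,0],[0,0,-15,0,0,0]],
], fingers=0.75)

```text
clock: 12.65
tool_pos: [0.5122, 0.0897, 0.1712]
orientation: [-179.8, 0.0, -98.7]
force: [1.4, 0.9, -0.1]
opening: 0.0658
gripper_force: 0.0
```

```bash
python3 g.py .5433 .2905 .13 -8.7
```

```text
t 12.65 [0.5122 0.0897 0.1712] [-179.8306    0.0044  -98.7212] F [ 1.4299  0.8678 -0.0658] M [ 0.239  -0.2409 -0.0251] op 0.0658 gf 0.0 j [ 31.7   8.4 -23.5   0.1 -58.  -40.4]
row [-20.32  -0.02   4.12] [ -0.14  -0.13 -90.02]
```

The block lies on the bed. Next I return to the knob.

Request:
send_rows([
  [[-1,0,0,0,0,-7],[-4,0,0,0,0,-14],[-7,0,0,0,0,-21],[-10,0,0,0,0,-28],[-13,0,0,0,0,-35],[-16,0,0,0,0,-42],[-18.5,0,0,0,0,-49],[-20.3,0,0,0,0,-56]],
], fingers=0.36)

```text
clock: 13.32
tool_pos: [0.5436, 0.2928, 0.1695]
orientation: [-179.8, -0.2, -42.3]
force: [-0.9, 0.1, 0.1]
opening: 0.0316
gripper_force: 0.0
```

```bash
python3 g.py .5433 .2905 .13 -8.9;python3 look.py a4 200 250 320 310 205 170 315 280
```

```text
t 13.32 [0.5436 0.2928 0.1695] [-179.8453   -0.152   -42.3189] F [-0.8946  0.0624  0.1488] M [ 0.0003 -0.0008  0.0414] op 0.0316 gf 0.0 j [ 46.5  17.4 -11.7   0.2 -60.7   1.1]
row [0.12 0.21 3.95] [ -0.11  -0.19 -33.42]
top [200, 250, 320, 310] 3.316666666666667
side [205, 170, 315, 280] 3.618181818181818
```

View pics/a4.png

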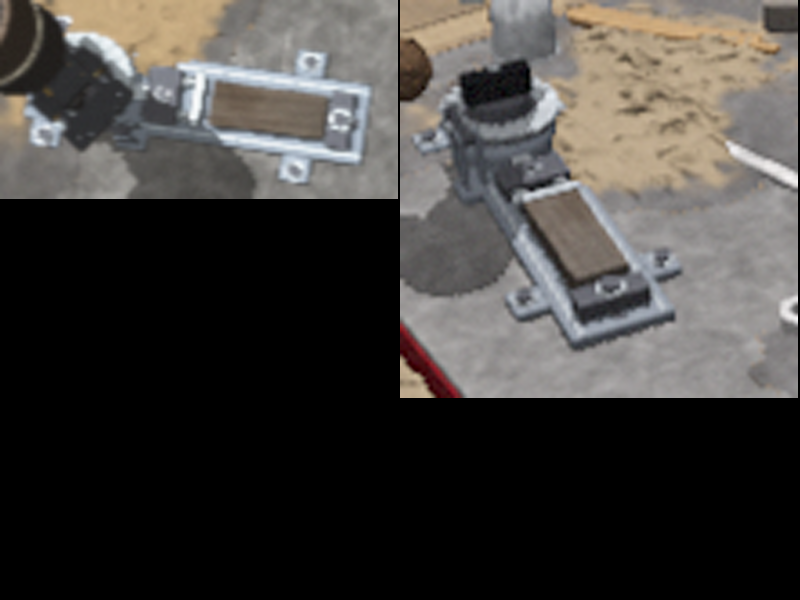

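The block sits flat and straight between the pad (top crop x≈203) and the stop (x≈328). I align with the knob, descend around it without pressing, and grip.

Request:
send_rows([
  [[0.1,0.2,0,0,0,-7],[0.1,0.2,0,0,0,-14],[0.1,0.2,0,0,0,-21],[0.1,0.2,2,0,0,-28],[0.1,0.2,4,0,0,-33.3],[0.1,0.2,4,0,0,-33.3],[0.1,0.2,4,0,0,-33.3]],
])

```text
clock: 14.0
tool_pos: [0.5425, 0.2875, 0.1289]
orientation: [179.9, -0.1, -9.7]
force: [0.8, 0.4, -0.1]
opening: 0.0312
gripper_force: 0.0
```

```bash
python3 g.py .5432 .2905 .068 -8.9
```

```text
t 14.00 [0.5425 0.2875 0.1289] [179.9163  -0.1235  -9.6727] F [ 0.781   0.3643 -0.1329] M [-0.0482 -0.0886 -0.0065] op 0.0312 gf 0.0 j [ 46.2  19.3 -14.8   0.2 -55.9  34. ]
row [ 0.01 -0.32  6.09] [ 0.08 -0.12 -0.77]
```

Request:
send_rows([
  [[0,-0.1,2,0,0,-0.4],[0,-0.15,4,0,0,-0.4],[0,-0.15,5.5,0,0,-0.4],[0,-0.15,6,0,0,-0.4],[0,-0.15,6,0,0,-0.4],[0,-0.15,6,0,0,-0.4]],
])

```text
clock: 14.5
tool_pos: [0.5442, 0.2903, 0.0706]
orientation: [-179.9, -0.3, -9.1]
force: [0.2, -0.1, -0.2]
opening: 0.0312
gripper_force: 0.0
```

```bash
python3 g.py .5432 .2905 .067 -8.9
```

```text
t 14.50 [0.5442 0.2903 0.0706] [-179.9235   -0.2588   -9.1064] F [ 0.1649 -0.1266 -0.2307] M [-0.0019  0.0394 -0.0147] op 0.0312 gf 0.0 j [ 46.3  23.  -18.1   0.2 -48.7  34.4]
row [-0.1   0.    0.36] [-0.08 -0.26 -0.21]
```

Close on the knob, then wind the first click.

Request:
send_rows([
  [[-0.05,0,0.25,0,0,0],[-0.05,0,0.25,0,0,0],[-0.05,0,0.25,0,0,0],[-0.05,0,0.25,0,0,0],[-0.05,0,0.25,0,0,0]],
], fingers=0.1)

```text
clock: 14.92
tool_pos: [0.5433, 0.2904, 0.0676]
orientation: [-179.9, -0.2, -9.0]
force: [-0.5, -0.0, 5.0]
opening: 0.0177
gripper_force: 30.0
```

```bash
python3 g.py
```

```text
t 14.92 [0.5433 0.2904 0.0676] [-179.9215   -0.2437   -9.0186] F [-0.4716 -0.0071  4.9609] M [-0.055   0.4463  0.0541] op 0.0177 gf 30.0 j [ 46.4  23.1 -18.4   0.2 -48.3  34.5]
```

Request:
send_rows([
  [[0,0,0,0,0,4],[0,0,0,0,0,8],[0,0,0,0,0,12],[0,0,0,0,0,16],[0,0,0,0,0,20],[0,0,0,0,0,20]],
])

```text
clock: 15.42
tool_pos: [0.5434, 0.2906, 0.0676]
orientation: [-179.8, -0.2, -29.2]
force: [-1.2, 0.8, 5.9]
opening: 0.0175
gripper_force: 30.0
```

```bash
python3 g.py
```

```text
t 15.42 [0.5434 0.2906 0.0676] [-179.8247   -0.2036  -29.1879] F [-1.1538  0.8023  5.885 ] M [ 0.2118  0.5468 -0.074 ] op 0.0175 gf 30.0 j [ 46.4  23.1 -18.4   0.2 -48.3  14.3]
```

Request:
send_rows([
  [[0,0,-0.12,0,0,4],[0,0,-0.12,0,0,8],[0,0,-0.12,0,0,12],[0,0,-0.12,0,0,16],[0,0,-0.12,0,0,18],[0,0,-0.12,0,0,18]],
])

```text
clock: 15.92
tool_pos: [0.5434, 0.2907, 0.0677]
orientation: [-179.8, -0.1, -47.0]
force: [2.2, 2.6, -4.7]
opening: 0.0177
gripper_force: 30.0
```

```bash
python3 g.py
```

```text
t 15.92 [0.5434 0.2907 0.0677] [-179.7873   -0.1274  -47.0025] F [ 2.2139  2.6494 -4.7008] M [ 0.9974 -1.0685 -0.0321] op 0.0177 gf 30.0 j [ 46.4  23.1 -18.3   0.2 -48.3  -3.5]
```

Request:
send_rows([
  [[0,0,0,0,0,4],[0,0,0,0,0,8],[0,0,0,0,0,12],[0,0,0,0,0,16],[0,0,0,0,0,18],[0,0,0,0,0,18]],
])

```text
clock: 16.42
tool_pos: [0.5436, 0.2908, 0.0677]
orientation: [-179.7, -0.1, -64.9]
force: [4.2, 4.1, -6.1]
opening: 0.0177
gripper_force: 30.0
```

```bash
python3 g.py; python3 look.py a5 200 250 320 310 205 170 315 280
```

```text
t 16.42 [0.5436 0.2908 0.0677] [-179.7373   -0.0515  -64.9488] F [ 4.1876  4.1321 -6.0795] M [ 1.343  -1.627   0.1306] op 0.0177 gf 30.0 j [ 46.4  23.1 -18.3   0.2 -48.3 -21.4]
top [200, 250, 320, 310] 3.316666666666667
side [205, 170, 315, 280] 3.618181818181818
```

View pics/a5.png

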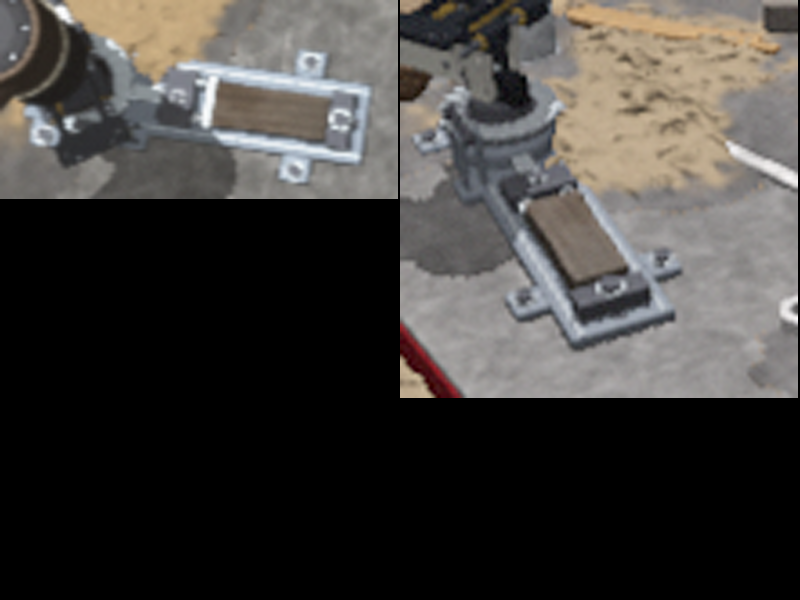

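θ is about 56° and the moment is rising (0.13 N m), so the pad has started to press. One more click.

Request:
send_rows([
  [[0,0,0.05,0,0,3],[0,0,0.05,0,0,6],[0,0,0.05,0,0,9],[0,0,0.05,0,0,12],[0,0,0.05,0,0,15],[0,0,0.05,0,0,18],[0,0,0.05,0,0,18],[0,0,0.05,0,0,18]],
])

```text
clock: 17.18
tool_pos: [0.5438, 0.2909, 0.0676]
orientation: [-179.7, 0.0, -82.8]
force: [4.5, 3.7, -4.7]
opening: 0.018
gripper_force: 30.0
```

```bash
python3 g.py
```

```text
t 17.18 [0.5438 0.2909 0.0676] [-179.7051    0.0344  -82.76  ] F [ 4.5282  3.6838 -4.7403] M [ 1.2732 -1.6121  0.2476] op 0.0180 gf 30.0 j [ 46.4  23.1 -18.3   0.2 -48.3 -39.3]
```

Request:
send_rows([
  [[0,0,0,0,0,1.5],[0,0,0,0,0,3],[0,0,0,0,0,3]],
])

```text
clock: 17.43
tool_pos: [0.5438, 0.2908, 0.0677]
orientation: [-179.7, 0.0, -85.8]
force: [4.7, 3.5, -2.9]
opening: 0.0176
gripper_force: 30.0
```

```bash
python3 g.py
```

```text
t 17.43 [0.5438 0.2908 0.0677] [-179.7042    0.0485  -85.8242] F [ 4.7177  3.5044 -2.9276] M [ 1.2855 -1.6944  0.3309] op 0.0176 gf 30.0 j [ 46.4  23.1 -18.3   0.2 -48.3 -42.3]
```

Request:
send_rows([
  [[0,0,0,0,0,-1],[0,0,0,0,0,-2],[0,0,0,0,0,-3],[0,0,0,0,0,-4],[0,0,0,0,0,-4]],
])

```text
clock: 17.85
tool_pos: [0.5438, 0.2909, 0.0677]
orientation: [-179.7, 0.0, -81.7]
force: [3.9, 3.0, -3.5]
opening: 0.0179
gripper_force: 30.0
```

```bash
python3 g.py
```

```text
t 17.85 [0.5438 0.2909 0.0677] [-179.7035    0.03    -81.676 ] F [ 3.947   3.0272 -3.5092] M [ 1.3079 -1.6039  0.2745] op 0.0179 gf 30.0 j [ 46.4  23.1 -18.3   0.2 -48.3 -38.2]
```

Request:
send_rows([
  [[0,0,0,0,0,-1],[0,0,0,0,0,-2],[0,0,0,0,0,-2]],
])

```text
clock: 18.1
tool_pos: [0.5438, 0.291, 0.0677]
orientation: [-179.7, 0.0, -79.7]
force: [3.9, 4.3, -3.4]
opening: 0.0181
gripper_force: 30.1
```

```bash
python3 g.py
```

```text
t 18.10 [0.5438 0.291  0.0677] [-179.7011    0.0476  -79.746 ] F [ 3.9374  4.3376 -3.4312] M [ 1.4145 -1.6223 -0.3796] op 0.0181 gf 30.1 j [ 46.4  23.1 -18.3   0.2 -48.3 -36.2]
```

The moment reversed at a yaw of about -80.5° (θ≈72°), so the pawl holds the fourth click. I ease off, release and withdraw.

Request:
send_rows([
  [[0,0,0,0,0,1.2],[0,0,0,0,0,1.2]],
])

```text
clock: 18.27
tool_pos: [0.5438, 0.2909, 0.0677]
orientation: [-179.7, 0.0, -81.0]
force: [2.9, 3.9, -3.4]
opening: 0.0177
gripper_force: 30.0
```

Request:
send_rows([
  [[0,0,0,0,0,0],[0,0,0,0,0,0],[0,0,0,0,0,0],[0,0,-1,0,0,0],[0,0,-4,0,0,0],[0,0,-8,0,0,0],[-2,0,-12,0,0,0],[-6,0,-14,0,0,0]],
], fingers=0.4)

```text
clock: 18.93
tool_pos: [0.5356, 0.343, 0.2113]
orientation: [-179.5, 0.1, -81.3]
force: [1.7, 1.6, 0.7]
opening: 0.035
gripper_force: 0.0
```

Request:
send_rows([
  [[-4,2,0,0,0,0],[-7,5,0,0,0,0],[-8,9,0,0,0,0],[-8,13,0,0,0,0],[-8,13,0,0,0,0],[-8,13,0,0,0,0]],
])

```text
clock: 19.43
tool_pos: [0.3914, 0.4038, 0.2057]
orientation: [-179.8, 0.0, -81.0]
force: [0.9, -0.0, 0.9]
opening: 0.0355
gripper_force: 0.0
```

```bash
python3 g.py; python3 look.py a6 200 250 320 310 205 170 315 280
```

```text
t 19.43 [0.3914 0.4038 0.2057] [-179.7727    0.0281  -81.0012] F [ 0.8819 -0.0409  0.9491] M [ 0.1146 -0.0343  0.0164] op 0.0355 gf 0.0 j [ 66.   10.7 -15.8   0.2 -63.4 -57. ]
top [200, 250, 320, 310] 3.316666666666667
side [205, 170, 315, 280] 3.618181818181818
```

View pics/a6.png

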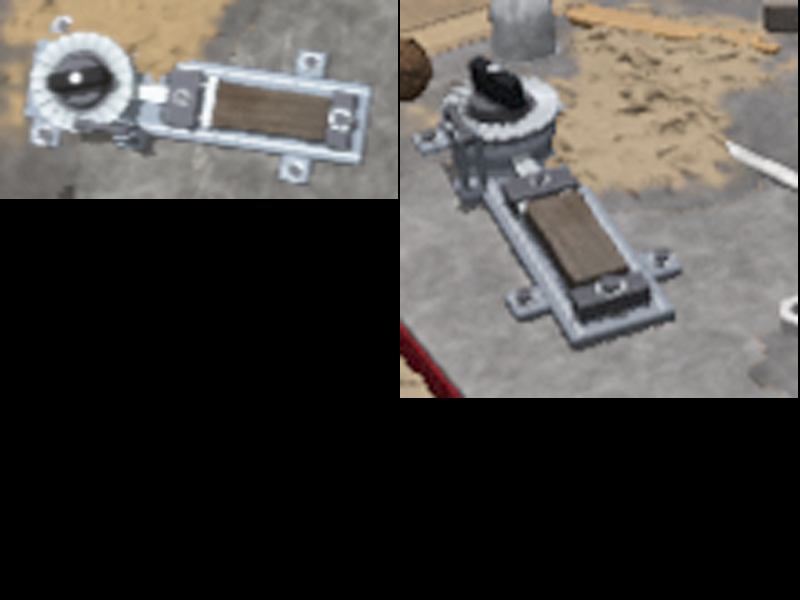

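The knob stands at θ≈72° (bar tilted slightly, top crop (78,77)). The pad (x≈208) bears on the block, and the block bears on the stop (x≈328). Handing in.

```bash
python3 -c "
from plant import ctrl
print(ctrl.close_job())"
```

```text
the job is handed in; nothing more can be done
None
```

The job is handed in at about 19.5 s: the knob was pressed down and wound back to its stop, and the offcut is pinched end to end by an estimated 14–18 N (from jaw travel and knob torque, spring not solid). The pawl holds the fourth click, and the arm moved nothing else.

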